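# Send an order out through the pass and ring the bell

## Task

An order is ready: push the wooden board with the coffee cup and water glass, short end first, through the gap between the two posts of the low steel rail, until the whole board is a finger's breadth or more clear of the posts and lies square to the rail, its back end no more than about 10 cm beyond it. Then ring for service by pressing the counter bell's button down. Only push with the fingers: do not lift the board, do not touch or upset the cup and glass, leave the bell standing where it is and leave everything else alone; do not ring before the board is through.

Things in the scene. Friction and masses are not known exactly. Their poses are not given: they have to be found in the camera images.
- board: rectangular wooden board lying flat on the counter, 200 (x) by 300 (y) by 21 mm, 0.6 kg, carrying the cup and the glass, loose. Origin: centre of its underside; its y axis runs along its length, z up. It starts left of the rail and nearer to the robot than the gap, turned up to 0.25 rad from the world axes
- pass_rail: low fixed steel rail in two lengths, two bars on round posts 85 mm high. Origin: on the counter, mid-gap; x along the rail, away from the robot; y across it to the left (the board starts at +y and goes to -y). Gap posts at x = -121 and +121 mm, feet 32 mm across up to 28 mm high: 210 mm clear between them. Rail ends at x = -252 and +337 mm; turned up to 0.07 rad
- cup: white espresso cup, 61 x 85 mm with its handle, 53 mm high, standing loose on the board towards its rear (+y) half. Origin: centre of its underside, z up
- glass: empty clear water glass, 77 mm across, 99 mm high, standing loose on the board towards its leading (-y) half. Origin: centre of its underside, z up
- bell: counter bell, steel dome 78 mm across on a dark foot 84 mm across, 0.22 kg, loose, right of the rail and near the robot; it and the timer may stand in either of two places there. Origin: centre of its underside, z up; on this axis is the round button, 16 mm across, its top 66 mm above the counter
- bell_button (a joint): the bell's button: 0 m up, 0.004 m fully pressed down; springs back by itself, 4 N press it half-way and 8 N right down. It rings beyond 0.002 m
- timer: round wind-up kitchen timer, 65 mm across, 54 mm high, loose, near the bell; leave alone. Origin: centre of its underside
- tamper: coffee tamper with a wooden grip, 58 mm across, 82 mm high, loose, at the back right of the gap; leave alone. Origin: centre of its underside
- jigger: copper jigger (hourglass measure), 43 mm across, 84 mm high, loose, right of the tamper; leave alone. Origin: centre of its underside
- tongs: steel bar tongs lying flat, 278 x 67 x 31 mm, loose, at the far left; leave alone. Origin: centre of its underside
Mind the look-alikes: they are no part of the job. What is shaped like the bell but orange is not meant.

How it is judged (in metres and radians):
On the way, in this order (a step that is already met when the one before it is completed fails the run):
1. the board is half-way through the gap between the posts, flat on the counter (y of board in the frame of pass_rail between -0.05 and 0.05 m and x of board in the frame of pass_rail between -0.02 and 0.02 m and height (world z) of board below 0.008 m), for 0.05 s.
2. the whole board is clear of the posts on the far side and square to the rail (y of board in the frame of pass_rail between -0.28 and -0.172 m and angle between the y axis of board and the y axis of pass_rail, either way round below 0.17 rad and height (world z) of board below 0.008 m), for 0.2 s.
3. the bell's button is pressed down (value of joint bell_button above 0.002 m), for 0.02 s.
At the end, for the whole second after the job is handed in: board flat and still on the -y side of the rail, its centre 172 to 280 mm beyond the line of the posts, square to the rail within 0.17 rad; cup and glass upright and still on it; bell within 30 mm of its place, button up (all of step 2 and height (world z) of cup between 0.016 and 0.03 m and angle between each of cup, glass's own z axis and vertical below 0.15 rad and linear speed of each of cup, glass below 0.02 m/s and height (world z) of glass between 0.016 and 0.03 m and linear speed of board below 0.01 m/s and value of joint bell_button below 0.001 m and angle between bell's own z axis and vertical below 0.05 rad and distance of bell from where it was at the start of the episode below 0.03 m); the robot touches nothing.
It fails at once if the board is lifted or tipped up (height (world z) of board above 0.012 m or angle between board's own z axis and vertical above 0.1 rad).
It fails at once if the cup or the glass is touched by the robot (contact force between any of the arm, the fingers and cup above 0.3 N or contact force between any of the arm, the fingers and glass above 0.3 N).
It fails at once if the cup or the glass is upset, lifted or leaves the board (angle between any of cup, glass's own z axis and vertical above 0.4 rad or height (world z) of any of cup, glass below 0.012 m or height (world z) of any of cup, glass above 0.04 m).
It fails at once if the bell is rung before the board is through (value of joint bell_button above 0.002 m and y of board in the frame of pass_rail above -0.17 m).
It fails at once if the bell is lifted or shoved away, or a bystander is disturbed (height (world z) of bell above 0.012 m or distance of bell from where it was at the start of the episode above 0.03 m or distance of any of timer, tamper, jigger, tongs from where it was at the start of the episode above 0.02 m).
It also fails if it takes over 72 s, if anything falls off the work surface, if the arm or the gripper's body presses on something with over 40 N, if the wrist force passes 120 N, or if a joint passes its speed limit or range.

## Robot

A 6-joint arm with a two-finger parallel gripper is mounted at the origin on a cart in front of the work surface, level with it; the furniture and walls round the work are solid. World frame = base frame: x ahead of the robot, y to its left, z up, the work surface at z = 0. Lengths are in mm, angles in rad, forces in N, time in s.
With the tool pointing down it reaches from about 350 to 875 mm from the base axis. Payload 4.2 kg.
Tool frame: the origin (TCP) lies midway between the tips of the shut fingers; the grasp point (between the pads) lies 19 mm behind it; x points along the fingers, y is the direction in which the jaws open and shut, and the axes are right-handed (so a half turn about x gives the same grasp; the last joint's range is limited). The gripper opens to 85 mm and grips with 20 to 120 N. Pads are 22 mm wide; open, the fingers measure 114 mm over their backs; the gripper's body (76 mm by 85 mm) begins 54 mm behind the grasp point. The pads swing forward as they close: fully open they stand 13 mm farther back than shut.
Start: joints at [-0.877, 0.385, 0.008, 0, -1.194, -0.259], TCP at [263.28, -566.818, 231.312] pointing down, gripper open.
Joint ranges: [-3.14, 3.14], [-1.21, 2.06], [-1.07, 1.41], [-3.16, 2.05], [-2.99, -0.16], [-3.1, 3.1]. Speed limits (rad/s): [2.79, 2.79, 3.14, 3.14, 3.14, 3.14].

## Interface

Orientations are given as a unit quaternion [x, y, z, w].
In Python, from bench import readout, imaging, arm gives the robot as it stands.
- The arm moves only by the tool arm_command, never from a script. Its argument "increments" is a list of rows, each a list of 3 entries, a list of its own where there are three numbers: the turn, a rotation vector about the world's x, y, z in degrees, then the shift along the world's x, y, z in mm, then the closure, from 0 (fully open) to 1 (shut). In form: [[[ax, ay, az], [tx, ty, tz], fingers], ...]. A call has exactly 5 rows; each row is the pose to reach, as a shift and turn from the pose measured when the call began; what a row does not reach only later rows make up. A row lasts 1/10 s, in which the tool goes at most 50 mm and 8.59 degrees, less where a joint would pass 70% of its speed; a pose out of reach is approached as far as the arm can. A call with a gripper value outside its range is refused whole. The fingers move at their own pace and stop on an object; the grip force is fixed at half the most. Time passes only in rows, so rows that repeat a pose let the fingers close, or fill a call up. It gives the time, the measured TCP pose, the force and the opening at its end, in the units of the state.
- readout.read_state(): the state, without advancing time (a new reading comes with each control period).
- imaging.get_image(name): name is "side" or "top"; returns (picture, depth): 400x640x3 uint8, blue, green, red; 400x640 float32, mm along the optical axis (not along the pixel's ray), 0 where there is no reading.
- imaging.camera_info(name): a dict with "vfov" (degrees; the focal length in pixels is half the picture's height over the tangent of half this angle, whatever the lens; pixels are square), "cx", "cy" (the principal point, pixels), "eye" and "rotation" of the camera in the world. Camera axes: x right, y down, z forward; pixel columns grow to the right and rows downward; lengths in mm; the calibration is good to about 2 mm. A picture is of the moment at which its call begins. camera_info takes no time and is no camera call.
- arm.job_done(): hands the job in, once; it reports no verdict.
The state is a dict: "clock": time; "joints": joint angles; "joint_vel": joint speeds; "joint_efforts": joint torques, N m; "position": TCP position; "ee_rot": TCP orientation; "contact_force": force on the tool from outside, world axes, zero at the start; "wrist_torque": the same for the moment, N m; "gripper_width": finger opening in mm.
Only numpy, scipy, OpenCV 4.12 (cv2) and the standard library are available. Lean on these libraries where they do the work, as an engineer would, in place of code of your own. Each camera call takes 0.05 s, during which the arm holds its last target. There are 200 camera calls.

## Working session

There is one attempt and no reset: what is moved stays moved. The work goes in short steps, Python scripts to look and compute and a tool call to move; the robot and the scene stay as the last step left them, time stands still between calls to the robot, and variables do not carry over. Pictures are saved under pics/ and viewed, about 8 in all and at most 12, crops included, and the job is handed in when it is done.

Besides the shell and the picture viewer there is one more tool, called after "Emit:" as a command line: name --argument value ..., lists and objects as JSON in quotes. arm_command: Moves the arm, as the interface text tells. Its arguments: {"type":"object","properties":{"increments":{"type":"array","items":{"type":"array"}}},"required":["increments"]}

```bash
mkdir -p pics; cat > h.py <<'E'
import numpy as np, cv2
from bench import readout, imaging, arm
def cam(n):
    c=imaging.camera_info(n); f=200/np.tan(np.radians(c['vfov'])/2); return f,c['cx'],c['cy'],np.array(c['eye']),np.array(c['rotation'])
def shot(n,name):
    p,d=imaging.get_image(n); cv2.imwrite(f'pics/{name}.png',p); np.save(f'pics/{name}.npy',d); return p,d
def px2w(n,u,v,z=None,d=None):
    f,cx,cy,e,R=cam(n); r=R@np.array([(u-cx)/f,(v-cy)/f,1.])
    return e+r*(d if z is None else (z-e[2])/r[2])
def w2px(n,p):
    f,cx,cy,e,R=cam(n); q=R.T@(np.array(p)-e); return q[:2]/q[2]*f+[cx,cy]
E
python3 - <<'E'
from h import *
for n in('top','side'):
    print(n,imaging.camera_info(n)); shot(n,n+'0')
s=readout.read_state(); print(s)
E
```

```text
top {'vfov': 42.220225053064965, 'cx': 323.4094895932468, 'cy': 204.93917214952774, 'eye': array([ 239.77651899,   45.46774267, 1745.37587344]), 'rotation': array([ 0.7139884 , -0.69228218,  0.07354124, -0.07454949])}
side {'vfov': 54.88923643129359, 'cx': 321.5776140123402, 'cy': 197.46150618179064, 'eye': array([1138.26764575, 1305.10334002,  937.57261134]), 'rotation': array([ 0.19334567,  0.85697214, -0.46692739, -0.10097036])}
{'clock': 0.1, 'joints': array([-8.77404907e-01,  3.85469429e-01,  6.74358389e-03, -3.92893722e-04,
       -1.19403718e+00, -2.58578415e-01]), 'joint_vel': array([-0.00090672, -0.00044085,  0.0048177 , -0.00025664,  0.00036184,
       -0.00060159]), 'joint_efforts': array([-3.56621358e-04, -3.93318987e+01,  1.88929152e+01,  4.19805184e+00,
       -2.62253314e-03, -4.84345321e-06]), 'position': array([ 263.03867073, -566.36194755,  230.33601911]), 'ee_rot': array([-0.15179414,  0.69067614,  0.15314855,  0.69026845]), 'contact_force': array([ 0.30911518,  1.0775033 , -0.02164454]), 'wrist_torque': array([0.03083831, 0.01285416, 0.01040091]), 'gripper_width': 85.46648127057259}
```

```bash
sed -i "s/np.array(c\['rotation'\])/Rot.from_quat(c['rotation']).as_matrix()/; 1a from scipy.spatial.transform import Rotation as Rot" h.py; python3 -c "
from h import *
print(px2w('top',320,200,0),px2w('side',320,200,0))"
```

```text
[628.42964083  66.0318391    0.        ] [543.4458662    7.75863439   0.        ]
```

View pics/top0.png

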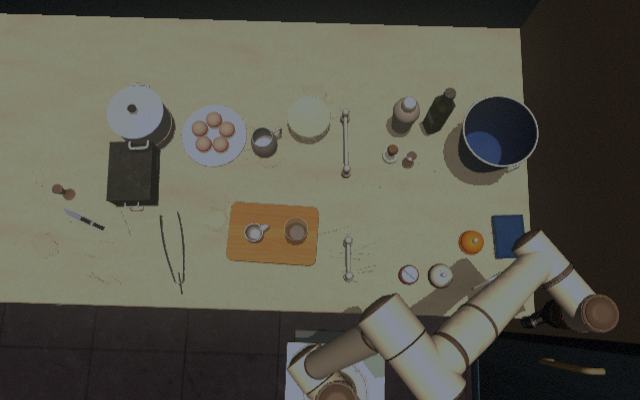

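View pics/side0.png

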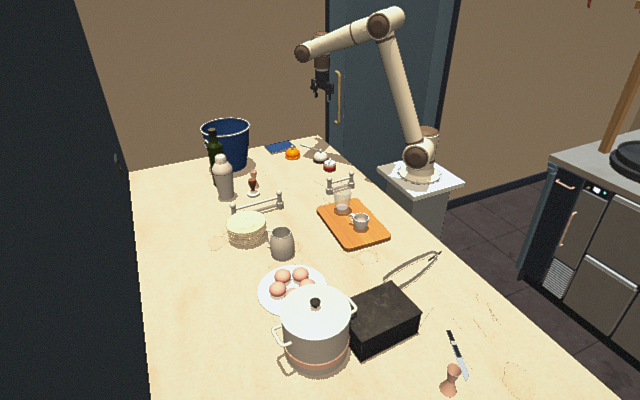

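```bash
python3 - <<'E'
from h import *
p=cv2.imread('pics/top0.png')
cv2.imwrite('pics/c1.png',cv2.resize(p[150:300,215:365],None,fx=4,fy=4,interpolation=cv2.INTER_CUBIC))
cv2.imwrite('pics/c2.png',cv2.resize(p[220:300,370:500],None,fx=6,fy=6,interpolation=cv2.INTER_CUBIC))
E
```

```text
(no output)
```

View pics/c1.png

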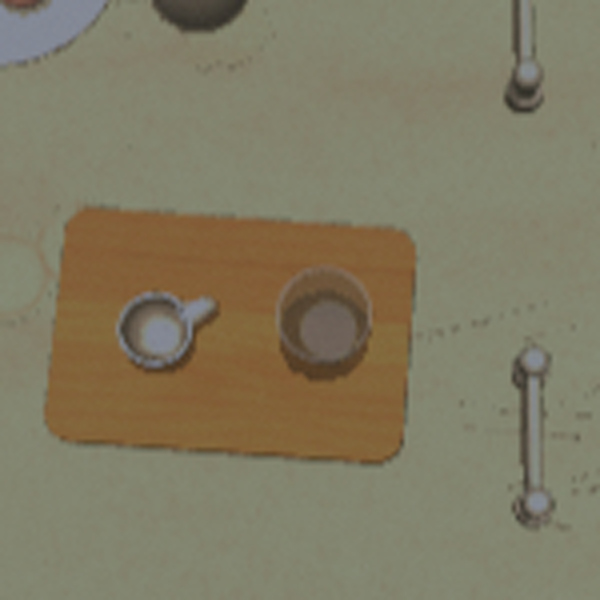

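View pics/c2.png

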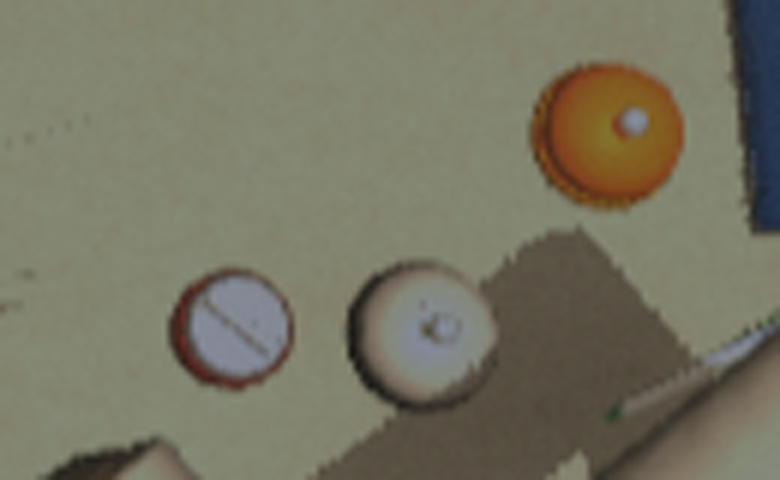

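```bash
cat >> h.py <<'E'
def board(p):
    hsv=cv2.cvtColor(p,cv2.COLOR_BGR2HSV); m=cv2.inRange(hsv,(8,120,70),(20,255,255))
    m[:120]=0; m[285:]=0; m[:,:180]=0; m[:,455:]=0
    m=cv2.morphologyEx(m,cv2.MORPH_OPEN,np.ones((3,3)))
    n,l,st,_=cv2.connectedComponentsWithStats(m); k=1+np.argmax(st[1:,4])
    c=max(cv2.findContours((l==k).astype(np.uint8),cv2.RETR_EXTERNAL,cv2.CHAIN_APPROX_NONE)[0],key=cv2.contourArea)
    w=np.array([px2w('top',*q,z=21)[:2] for q in c[:,0].astype(float)],np.float32)
    return cv2.minAreaRect(w)
E
python3 - <<'E'
from h import *
p=cv2.imread('pics/top0.png'); d=np.load('pics/top0.npy')
r=board(p); print('board',r, cv2.boxPoints(r))
def c1(a,b): return 215+(a+.5)/4-.5,150+(b+.5)/4-.5
for q in((528,75),(534,360),(537,503)):
    u,v=c1(*q); print('post',u,v,px2w('top',u,v,z=80))
for q in((522,98),(530,375)): print('foot',px2w('top',*c1(*q),z=14))
u,v=443.2,274.2; print('button',px2w('top',u,v,z=66), d[273:277,441:446])
for nm,q in (('timer',(409,274)),('orange',(472,241)),('tamper',(391,153)),('jigger',(410,158)),('bowl',(308,117))): print(nm,px2w('top',*q,z=50))
for nm,q in (('cuprim',(155,330)),('glassrim',(324,315))): print(nm,px2w('top',*c1(*q),z=74 if nm[0]=='c' else 120))
E
```

```text
board ((504.82464599609375, 221.732666015625), (298.02130126953125, 197.92356872558594), 87.66310119628906) [[399.8692    76.881134]
 [597.6282    68.81076 ]
 [609.7801   366.5842  ]
 [412.02112  374.65457 ]]
post 346.625 168.375 [721.44883893 -20.25724629  80.        ]
post 348.125 239.625 [481.94726534 -30.23279093  80.        ]
post 348.875 275.375 [366.91241807 -35.01572388  80.        ]
foot [719.72083941 -18.11317068  14.        ]
foot [478.72521301 -30.13370415  14.        ]
button [ 381.11482939 -339.60763996   66.        ] [[1687.249  1666.4379 1670.4846 1670.2655 1671.0837]
 [1695.4554 1673.7523 1671.1447 1676.8494 1668.7853]
 [1692.2316 1669.0011 1670.6167 1679.3372 1670.5762]
 [1689.7244 1696.1284 1674.3965 1671.9811 1677.7224]]
timer [ 379.67802604 -231.98526878   50.        ]
orange [ 494.37974172 -440.18263127   50.        ]
tamper [ 789.42998513 -171.97321538   50.        ]
jigger [ 773.62203696 -236.86630375   50.        ]
bowl [911.03201998 116.53734754  50.        ]
cuprim [497.91370422 278.90626181  74.        ]
glassrim [506.993797   139.05935495 120.        ]
```

```bash
cat >> h.py <<'E'
def st():
    s=readout.read_state(); M=Rot.from_quat(s['ee_rot']).as_matrix()
    print('t',round(s['clock'],2),'pos',s['position'].round(1),'F',s['contact_force'].round(1),'xax',M[:,0].round(3),'jaw deg',np.degrees(np.arctan2(M[1,1],M[0,1])).round(2),'j',s['joints'].round(2),'w',round(s['gripper_width'],1))
E
python3 -c "
from h import *
st()"
```

```text
t 0.1 pos [ 263.  -566.4  230.3] F [ 0.3  1.1 -0. ] xax [-0.001  0.002 -1.   ] jaw deg 114.9 j [-0.88  0.39  0.01 -0.   -1.19 -0.26] w 85.5
```

Emit:
arm_command --increments '[[[0, 0, -6], [40, 43, 0], 0], [[0, 0, -12], [75, 86, 0], 0], [[0, 0, -18], [110, 130, 0], 0], [[0, 0, -24], [150, 173, 0], 0], [[0, 0, -27.2], [187, 216, 0], 0]]'

```text
clock: 0.6
position: [427.2, -375.7, 230.0]
ee_rot: [0.016, 0.707, -0.015, 0.707]
contact_force: [0.5, -0.1, 0.3]
gripper_width: 85.6
```

Emit:
arm_command --increments '[[[0, 0, 0], [6, 49, 0], 0], [[0, 0, 0], [12, 98, 0], 0], [[0, 0, 0], [18, 147, 0], 0], [[0, 0, 0], [24, 196, 0], 0], [[0, 0, 0], [30, 245, 0], 0]]'

```text
clock: 1.1
position: [456.7, -128.7, 229.8]
ee_rot: [0.016, 0.707, -0.015, 0.707]
contact_force: [0.6, 0.3, 0.7]
gripper_width: 85.1
```

```bash
python3 -c "
from h import *
st()"
```

```text
t 1.1 pos [ 456.7 -128.7  229.8] F [0.6 0.3 0.7] xax [-0.001  0.003 -1.   ] jaw deg 87.5 j [ 0.07  0.13 -0.35 -0.   -1.1  -1.68] w 85.1
```

Emit:
arm_command --increments '[[[0, 0, 0], [-5, 45, 0], 0], [[0, 0, 0], [-15, 90, 0], 0], [[0, 0, 0], [-25, 135, 0], 0], [[0, 0, 0], [-38, 180, 0], 0], [[0, 0, 0], [-50, 225, 0], 0]]'

```text
clock: 1.6
position: [405.6, 97.8, 229.7]
ee_rot: [0.016, 0.707, -0.015, 0.707]
contact_force: [1.2, 0.3, -0.3]
gripper_width: 85.6
```

Emit:
arm_command --increments '[[[0, 0, 0], [-9, 35, -10], 0], [[0, 0, 0], [-18, 70, -30], 0], [[0, 0, 0], [-27, 105, -60], 0], [[0, 0, 0], [-36, 130, -90], 0], [[0, 0, 0], [-36, 130, -110], 0]]'

```text
clock: 2.1
position: [368.4, 229.6, 117.9]
ee_rot: [0.015, 0.708, -0.014, 0.706]
contact_force: [0.4, -0.8, 0.0]
gripper_width: 85.1
```

```bash
python3 -c "
from h import *
st()"
```

```text
t 2.1 pos [368.4 229.6 117.9] F [ 0.4 -0.8  0. ] xax [-0.002  0.002 -1.   ] jaw deg 87.71 j [ 0.93  0.19 -0.6  -0.   -0.78 -2.54] w 85.1
```

Emit:
arm_command --increments '[[[0, 0, 0], [0, -2, -35], 0], [[0, 0, 0], [0, -3, -70], 0], [[0, 0, 0], [0, -4, -100], 0], [[0, 0, 0], [0, -4, -115], 0], [[0, 0, 0], [0, -4, -118], 0]]'

```text
clock: 2.6
position: [367.4, 224.3, -2.0]
ee_rot: [0.013, 0.709, -0.015, 0.705]
contact_force: [0.5, -0.0, -0.1]
gripper_width: 85.2
```

Emit:
arm_command --increments '[[[0, 0, 0], [0, 0, -2], 0], [[0, 0, 0], [0, 0, -4], 0], [[0, 0, 0], [0, 0, -5], 0], [[0, 0, 0], [0, 0, -5], 0], [[0, 0, 0], [0, 0, -5], 0]]'

```text
clock: 3.1
position: [367.6, 224.6, -6.5]
ee_rot: [0.014, 0.709, -0.015, 0.705]
contact_force: [0.6, -0.5, 0.2]
gripper_width: 85.5
```

```bash
python3 - <<'E'
from h import *
st()
p,d=shot('side','s1'); cv2.imwrite('pics/s1c.png',cv2.resize(p[150:260,290:420],None,fx=5,fy=5,interpolation=cv2.INTER_CUBIC))
E
```

```text
t 3.1 pos [367.6 224.6  -6.5] F [ 0.6 -0.5  0.2] xax [-0.005 -0.002 -1.   ] jaw deg 87.7 j [ 0.93  0.42 -0.73 -0.01 -0.43 -2.53] w 85.5
```

View pics/s1c.png

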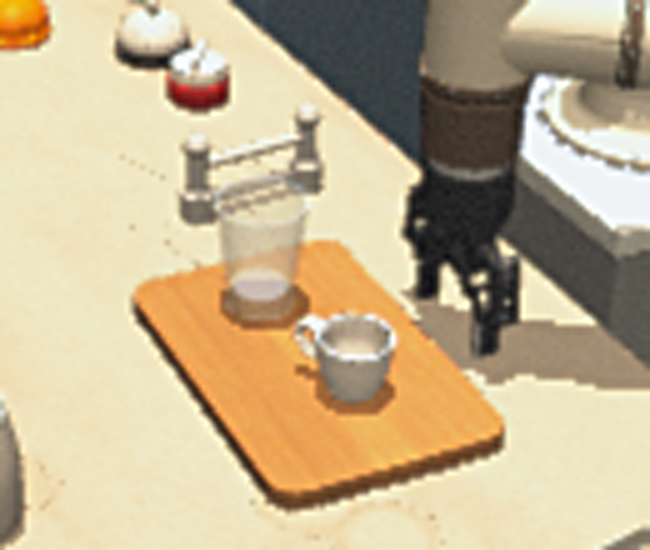

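Emit:
arm_command --increments '[[[0, 0, 0], [5, 0, 0], 0], [[0, 0, 0], [10, 0, 0], 0], [[0, 0, 0], [15, 0, 0], 0], [[0, 0, 0], [20, 0, 0], 0], [[0, 0, 0], [24, 0, 0], 0]]'

```text
clock: 3.65
position: [392.2, 224.6, -6.6]
ee_rot: [0.014, 0.709, -0.015, 0.705]
contact_force: [0.3, -0.5, 0.7]
gripper_width: 85.2
```

Emit:
arm_command --increments '[[[0, 0, 0], [4, 0, 0], 0], [[0, 0, 0], [8, 0, 0], 0], [[0, 0, 0], [12, 0, 0], 0], [[0, 0, 0], [16, 0, 0], 0], [[0, 0, 0], [20, 0, 0], 0]]'

```text
clock: 4.15
position: [409.0, 222.2, -6.9]
ee_rot: [0.012, 0.711, -0.017, 0.703]
contact_force: [-11.4, -0.1, 8.6]
gripper_width: 85.2
```

Emit:
arm_command --increments '[[[0, 0, 0.4], [5, 0, 0], 0], [[0, 0, 0.8], [10, 0, 0], 0], [[0, 0, 1.2], [15, 0, 0], 0], [[0, 0, 1.6], [20, 0, 0], 0], [[0, 0, 2], [25, 0, 0], 0]]'

```text
clock: 4.65
position: [429.2, 218.3, -7.6]
ee_rot: [-0.002, 0.715, -0.009, 0.7]
contact_force: [-12.1, -0.7, 10.6]
gripper_width: 85.4
```

```bash
python3 - <<'E'
from h import *
st()
p,d=shot('top','t1'); print(board(p))
cv2.imwrite('pics/t1c.png',cv2.resize(p[140:300,205:365],None,fx=4,fy=4,interpolation=cv2.INTER_CUBIC))
E
```

```text
t 4.65 pos [429.2 218.3  -7.6] F [-12.1  -0.7  10.6] xax [-0.021 -0.015 -1.   ] jaw deg 89.45 j [ 0.81  0.48 -0.59 -0.01 -0.52 -2.38] w 85.4
((540.6090698242188, 219.15426635742188), (297.9272155761719, 198.14479064941406), 89.31883239746094)
```

Emit:
arm_command --increments '[[[0.4, -0.6, 0.5], [5, 1, 1], 0], [[0.8, -1.2, 1.0], [10, 2, 1], 0], [[0.8, -1.2, 1.4], [15, 2, 1], 0], [[0.8, -1.2, 1.8], [20, 2, 1], 0], [[0.8, -1.2, 2.2], [25, 2, 1], 0]]'

```text
clock: 5.2
position: [451.0, 217.0, -7.7]
ee_rot: [-0.012, 0.71, 0.007, 0.704]
contact_force: [-10.4, -1.1, 6.2]
gripper_width: 85.3
```

```bash
python3 - <<'E'
from h import *
st()
p,d=shot('top','t2'); print(board(p))
E
```

```text
t 5.2 pos [451.  217.   -7.7] F [-10.4  -1.1   6.2] xax [-0.008 -0.008 -1.   ] jaw deg 91.5 j [ 0.77  0.5  -0.56 -0.   -0.53 -2.32] w 85.3
((562.7622680664062, 222.34579467773438), (196.4697265625, 296.926025390625), 1.771505355834961)
```

Emit:
arm_command --increments '[[[0.4, -0.4, 0.3], [5, 1, 1], 0], [[0.4, -0.4, 0.6], [10, 1, 1], 0], [[0.4, -0.4, 0.8], [15, 1, 1], 0], [[0.4, -0.4, 0.8], [20, 1, 1], 0], [[0.4, -0.4, 0.8], [24, 1, 1], 0]]'

```text
clock: 5.75
position: [472.8, 216.0, -7.8]
ee_rot: [-0.016, 0.71, 0.012, 0.704]
contact_force: [-8.7, -0.3, 3.7]
gripper_width: 85.5
```

```bash
python3 - <<'E'
from h import *
st()
p,d=shot('top','t3'); print(board(p))
E
```

```text
t 5.75 pos [472.8 216.   -7.8] F [-8.7 -0.3  3.7] xax [-0.007 -0.005 -1.   ] jaw deg 92.24 j [ 0.74  0.52 -0.51 -0.   -0.55 -2.27] w 85.5
((583.4749755859375, 222.94052124023438), (197.44395446777344, 296.7021484375), 1.784507393836975)
```

Emit:
arm_command --increments '[[[0, 0, 0.5], [4, 0, 1], 0], [[0, 0, 0.8], [7, 0, 1], 0], [[0, 0, 0.8], [9, 0, 1], 0], [[0, 0, 0.8], [9, 0, 1], 0], [[0, 0, 0.8], [9, 0, 1], 0]]'

```text
clock: 6.3
position: [479.5, 214.0, -7.8]
ee_rot: [-0.021, 0.712, 0.015, 0.702]
contact_force: [-6.2, -0.5, 2.4]
gripper_width: 85.3
```

```bash
python3 - <<'E'
from h import *
st()
p,d=shot('top','t4'); print(board(p))
E
```

```text
t 6.3 pos [479.5 214.   -7.8] F [-6.2 -0.5  2.4] xax [-0.013 -0.009 -1.   ] jaw deg 92.95 j [ 0.73  0.53 -0.49 -0.   -0.57 -2.24] w 85.3
((592.1142578125, 222.63323974609375), (194.3870086669922, 295.5342102050781), 1.7849351167678833)
```

Emit:
arm_command --increments '[[[0, 0, 0], [-10, 0, 0], 0], [[0, 0, 0], [-25, 0, 0], 0], [[0, 0, 0], [-40, 0, 15], 0], [[0, 0, 0], [-50, 0, 55], 0], [[0, 0, 0], [-50, 10, 105], 0]]'

```text
clock: 6.85
position: [426.5, 221.5, 95.4]
ee_rot: [-0.023, 0.714, 0.013, 0.7]
contact_force: [2.1, 1.2, -0.6]
gripper_width: 85.2
```

Emit:
arm_command --increments '[[[0.2, -0.3, 8], [0, 35, 45], 0], [[0.4, -0.6, 16], [0, 75, 60], 0], [[0.4, -0.6, 24], [10, 115, 60], 0], [[0.4, -0.6, 32], [30, 150, 60], 0], [[0.4, -0.6, 40], [60, 185, 60], 0]]'

```text
clock: 7.35
position: [485.8, 408.2, 156.1]
ee_rot: [-0.265, 0.658, 0.257, 0.656]
contact_force: [0.6, 0.9, 0.7]
gripper_width: 85.2
```

Emit:
arm_command --increments '[[[0, 0, 8], [25, 5, 0], 0], [[0, 0, 16], [50, 5, 0], 0], [[0, 0, 24], [75, 5, 0], 0], [[0, 0, 32], [90, 5, 0], 0], [[0, 0, 40], [90, 5, 0], 0]]'

```text
clock: 7.85
position: [577.2, 412.8, 154.8]
ee_rot: [-0.475, 0.527, 0.467, 0.528]
contact_force: [-0.1, 0.0, 0.9]
gripper_width: 85.0
```

```bash
python3 - <<'E'
from h import *
st()
p,d=shot('top','t5'); print(board(p))
cv2.imwrite('pics/t5c.png',cv2.resize(p[120:290,205:375],None,fx=3.5,fy=3.5,interpolation=cv2.INTER_CUBIC))
E
```

```text
t 7.85 pos [577.2 412.8 154.8] F [-0.1  0.   0.9] xax [ 0.009 -0.008 -1.   ] jaw deg 173.57 j [ 0.85  0.58  0.13  0.01 -1.12 -0.97] w 85.0
((590.4808959960938, 220.91094970703125), (197.75927734375, 298.8753967285156), 1.7849366664886475)
```

View pics/t5c.png

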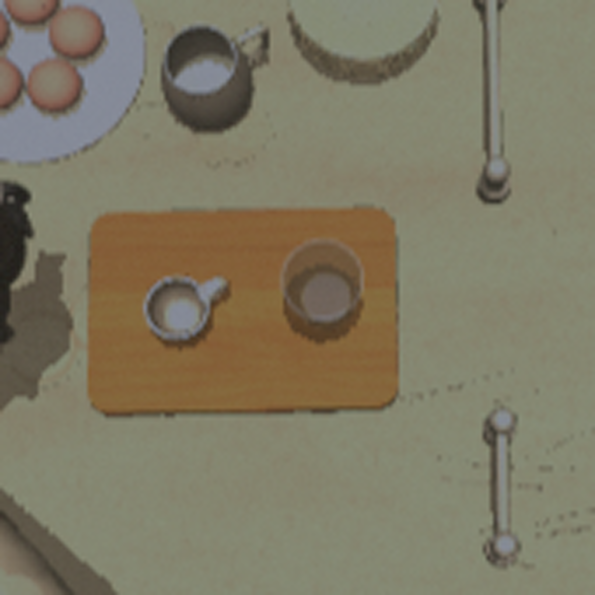

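Emit:
arm_command --increments '[[[0.4, 0.5, 3], [4, -5, -35], 0], [[0.4, 0.5, 6], [8, -10, -75], 0], [[0.4, 0.5, 8.2], [8, -10, -115], 0], [[0.4, 0.5, 8.2], [8, -10, -145], 0], [[0.4, 0.5, 8.2], [8, -10, -158], 0]]'

```text
clock: 8.4
position: [582.1, 401.1, -7.0]
ee_rot: [0.508, -0.494, -0.508, -0.489]
contact_force: [0.3, -0.1, -0.3]
gripper_width: 85.5
```

```bash
python3 -c "
from h import *
st()"
```

```text
t 8.4 pos [582.1 401.1  -7. ] F [ 0.3 -0.1 -0.3] xax [-0.005 -0.005 -1.   ] jaw deg -178.14 j [ 0.83  0.74 -0.01 -0.   -0.83 -0.8 ] w 85.5
```

Emit:
arm_command --increments '[[[0, 0, 0], [1, -4, 1], 0], [[0, 0, 0], [2, -8, 1], 0], [[0, 0, 0], [3, -12, 1], 0], [[0, 0, 0], [3.5, -16, 1], 0], [[0, 0, 0], [3.5, -20, 1], 0]]'

```text
clock: 8.9
position: [587.2, 382.9, -4.0]
ee_rot: [-0.508, 0.491, 0.508, 0.492]
contact_force: [0.4, 6.2, -0.9]
gripper_width: 85.3
```

Emit:
arm_command --increments '[[[0, 0, 0.1], [0, -5, 0], 0], [[0, 0, 0.2], [0.5, -10, 0], 0], [[0, 0, 0.3], [0.5, -15, 0], 0], [[0, 0, 0.4], [1, -20, 0], 0], [[0, 0, 0.5], [1, -25, 0], 0]]'

```text
clock: 9.4
position: [589.0, 359.7, -3.0]
ee_rot: [-0.51, 0.487, 0.511, 0.491]
contact_force: [0.0, 6.4, -0.0]
gripper_width: 85.4
```

```bash
python3 - <<'E'
from h import *
st()
p,d=shot('top','t6'); print(board(p))
E
```

```text
t 9.4 pos [589.  359.7  -3. ] F [ 0.   6.4 -0. ] xax [ 0.003  0.004 -1.   ] jaw deg -177.59 j [ 0.78  0.71 -0.06 -0.   -0.79 -0.74] w 85.4
((591.16455078125, 198.99571228027344), (197.75787353515625, 295.68505859375), 1.7849310636520386)
```

Emit:
arm_command --increments '[[[0, 0, 0], [0.2, -6, -1], 0], [[0, 0, 0], [0.4, -12, -2], 0], [[0, 0, 0], [0.6, -18, -3], 0], [[0, 0, 0], [0.8, -24, -3], 0], [[0, 0, 0], [1, -30, -3], 0]]'

```text
clock: 9.95
position: [592.2, 332.4, -3.1]
ee_rot: [0.511, -0.484, -0.511, -0.494]
contact_force: [-0.3, 8.9, 3.7]
gripper_width: 85.5
```

Emit:
arm_command --increments '[[[0, 0, 0], [0.2, -6, 0], 0], [[0, 0, 0], [0.4, -12, 0], 0], [[0, 0, 0], [0.6, -18, 0], 0], [[0, 0, 0], [0.8, -24, 0], 0], [[0, 0, 0], [1, -30, 0], 0]]'

```text
clock: 10.45
position: [594.2, 303.9, -2.0]
ee_rot: [0.511, -0.482, -0.511, -0.496]
contact_force: [0.4, 6.9, -0.3]
gripper_width: 85.4
```

```bash
cat >> h.py <<'E'
RM=np.array([601.,-25.]); RA=.043; RX=np.array([np.cos(RA),np.sin(RA)]); RY=np.array([-RX[1],RX[0]])
def fit(p):
    hsv=cv2.cvtColor(p,cv2.COLOR_BGR2HSV); m=cv2.inRange(hsv,(8,120,70),(20,255,255)); m[:120]=0; m[285:]=0; m[:,:180]=0; m[:,455:]=0
    m=cv2.morphologyEx(m,cv2.MORPH_OPEN,np.ones((3,3)))
    n,l,s,_=cv2.connectedComponentsWithStats(m); k=1+np.argmax(s[1:,4]); ys,xs=np.where(l==k)
    c0,c1=xs.min(),xs.max(); E=[]
    for up in (1,0):
        q=[]
        for u in range(c0+8,c1-7):
            col=ys[xs==u]; v=col.min()-.5 if up else col.max()+.5; q.append(((px2w('top',u,v,z=21)[:2]-RM)@np.array([RX,RY]).T)[::-1])
        q=np.array(q); b=np.polyfit(*q.T,1)
        for _ in range(3):
            r=q[:,1]-np.polyval(b,q[:,0]); q=q[abs(r)<max(1.5,2*np.median(abs(r)))]; b=np.polyfit(*q.T,1)
        E.append(b)
    yl=(px2w('top',c1+.5,np.median(ys),z=21)[:2]-RM)@RY; yc=yl+150
    print('rail frame: lead y %.0f centre y %.0f'%(yl,yc),'edge slopes',[-b[0].round(4) for b in E],'x of edges at lead',[np.polyval(b,yl).round(1) for b in E],'at centre',[np.polyval(b,yc).round(1) for b in E])
E
python3 - <<'E'
from h import *
fit(cv2.imread('pics/t5.png'))
st()
p,d=shot('top','t7'); fit(p)
E
```

```text
rail frame: lead y 95 centre y 245 edge slopes [np.float64(0.0091), np.float64(0.0076)] x of edges at lead [np.float64(100.4), np.float64(-98.0)] at centre [np.float64(99.1), np.float64(-99.1)]
t 10.45 pos [594.2 303.9  -2. ] F [ 0.4  6.9 -0.3] xax [ 0.013  0.014 -1.   ] jaw deg -177.48 j [ 0.71  0.67 -0.14 -0.   -0.74 -0.67] w 85.4
rail frame: lead y 17 centre y 167 edge slopes [np.float64(-0.0118), np.float64(0.0088)] x of edges at lead [np.float64(101.6), np.float64(-95.0)] at centre [np.float64(103.3), np.float64(-96.3)]
```

```bash
python3 - <<'E'
from h import *
p=cv2.imread('pics/t7.png')
c=cv2.resize(p[140:265,240:365],None,fx=4.8,fy=4.8,interpolation=cv2.INTER_CUBIC)
cv2.imwrite('pics/t7c.png',np.clip(c*1.6,0,255).astype(np.uint8))
E
```

```text
(no output)
```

View pics/t7c.png

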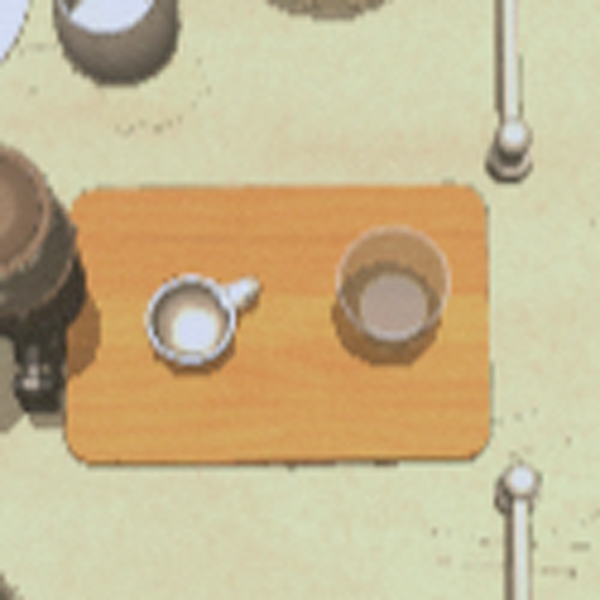

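Emit:
arm_command --increments '[[[-0.3, 0.3, 0], [0, -5, -1], 0], [[-0.6, 0.6, 0], [0, -10, -2], 0], [[-0.8, 0.7, 0], [0, -15, -3], 0], [[-0.8, 0.7, 0], [0.2, -20, -3], 0], [[-0.8, 0.7, 0], [0.4, -25, -3], 0]]'

```text
clock: 11.0
position: [596.6, 280.9, -2.6]
ee_rot: [0.512, -0.486, -0.51, -0.491]
contact_force: [-0.7, 8.7, 3.8]
gripper_width: 85.2
```

```bash
python3 - <<'E'
from h import *
st()
p,d=shot('top','t8'); fit(p)
E
```

```text
t 11.0 pos [596.6 280.9  -2.6] F [-0.7  8.7  3.8] xax [ 0.007  0.004 -1.   ] jaw deg -177.42 j [ 0.69  0.67 -0.15  0.   -0.74 -0.64] w 85.2
rail frame: lead y -7 centre y 143 edge slopes [np.float64(0.0091), np.float64(-0.012)] x of edges at lead [np.float64(106.0), np.float64(-96.8)] at centre [np.float64(104.6), np.float64(-95.0)]
```

Emit:
arm_command --increments '[[[0, 0.3, 0], [-0.5, -6, -1], 0], [[0, 0.3, 0], [-1, -12, -1], 0], [[0, 0.3, 0], [-1, -18, -2], 0], [[0, 0.3, 0], [-1, -24, -2], 0], [[0, 0.3, 0], [-1, -30, -2], 0]]'

```text
clock: 11.55
position: [597.6, 252.4, -2.6]
ee_rot: [-0.511, 0.485, 0.512, 0.492]
contact_force: [-0.0, 8.4, 3.0]
gripper_width: 85.3
```

```bash
python3 - <<'E'
from h import *
st()
p,d=shot('top','t9'); fit(p)
E
```

```text
t 11.55 pos [597.6 252.4  -2.6] F [-0.   8.4  3. ] xax [ 0.007  0.008 -1.   ] jaw deg -177.36 j [ 0.65  0.65 -0.18 -0.   -0.72 -0.6 ] w 85.3
rail frame: lead y -34 centre y 116 edge slopes [np.float64(0.0111), np.float64(-0.012)] x of edges at lead [np.float64(106.3), np.float64(-97.1)] at centre [np.float64(104.7), np.float64(-95.3)]
```

Emit:
arm_command --increments '[[[-0.2, 0.3, 0], [0, -6, -1], 0], [[-0.4, 0.3, 0], [0, -12, -1], 0], [[-0.4, 0.3, 0], [0, -18, -2], 0], [[-0.4, 0.3, 0], [0, -24, -2], 0], [[-0.4, 0.3, 0], [0, -30, -2], 0]]'

```text
clock: 12.1
position: [599.3, 223.5, -2.8]
ee_rot: [0.512, -0.486, -0.511, -0.49]
contact_force: [0.2, 7.8, 3.5]
gripper_width: 85.7
```

Emit:
arm_command --increments '[[[-0.2, 0.3, 0], [0, -6, -1], 0], [[-0.4, 0.3, 0], [0, -12, -1], 0], [[-0.4, 0.3, 0], [0, -18, -2], 0], [[-0.4, 0.3, 0], [0, -24, -2], 0], [[-0.4, 0.3, 0], [0, -30, -2], 0]]'

```text
clock: 12.6
position: [600.7, 195.9, -2.9]
ee_rot: [0.513, -0.487, -0.51, -0.489]
contact_force: [-0.2, 9.3, 5.0]
gripper_width: 85.3
```

```bash
python3 - <<'E'
from h import *
st()
p,d=shot('top','t10'); fit(p)
E
```

```text
t 12.6 pos [600.7 195.9  -2.9] F [-0.2  9.3  5. ] xax [ 0.005 -0.    -1.   ] jaw deg -177.28 j [ 0.57  0.64 -0.23  0.   -0.7  -0.53] w 85.3
rail frame: lead y -91 centre y 59 edge slopes [np.float64(-0.0118), np.float64(0.0086)] x of edges at lead [np.float64(103.8), np.float64(-92.9)] at centre [np.float64(105.6), np.float64(-94.1)]
```

Emit:
arm_command --increments '[[[0, 0.2, 0], [0, -6, -1], 0], [[0, 0.3, 0], [0, -12, -1], 0], [[0, 0.3, -0.2], [0, -18, -1], 0], [[0, 0.3, -0.2], [0, -24, -1], 0], [[0, 0.3, -0.2], [0, -30, -1], 0]]'

```text
clock: 13.15
position: [601.6, 166.0, -3.0]
ee_rot: [0.511, -0.488, -0.511, -0.49]
contact_force: [0.3, 7.4, 0.7]
gripper_width: 85.2
```

Emit:
arm_command --increments '[[[0, 0.2, 0], [0, -6, -1], 0], [[0, 0.3, 0], [0, -12, -1], 0], [[0, 0.3, 0], [0, -18, -1], 0], [[0, 0.3, 0], [0, -24, -1], 0], [[0, 0.3, 0], [0, -30, -1], 0]]'

```text
clock: 13.65
position: [602.8, 137.3, -3.1]
ee_rot: [-0.511, 0.488, 0.512, 0.489]
contact_force: [-0.4, 6.9, 0.9]
gripper_width: 85.4
```

```bash
python3 - <<'E'
from h import *
st()
p,d=shot('top','t11'); fit(p)
E
```

```text
t 13.65 pos [602.8 137.3  -3.1] F [-0.4  6.9  0.9] xax [ 0.     0.003 -1.   ] jaw deg -177.4 j [ 0.48  0.62 -0.26 -0.   -0.69 -0.44] w 85.4
rail frame: lead y -149 centre y 1 edge slopes [np.float64(-0.0118), np.float64(0.0083)] x of edges at lead [np.float64(103.2), np.float64(-93.5)] at centre [np.float64(104.9), np.float64(-94.7)]
```

Emit:
arm_command --increments '[[[0, 0, 0], [0, -6, -1], 0], [[0, 0, 0], [0, -12, -1], 0], [[0, 0, 0], [0.3, -18, -1], 0], [[0, 0, 0], [0.5, -24, -1], 0], [[0, 0, 0], [0.5, -30, -1], 0]]'

```text
clock: 14.2
position: [604.0, 107.5, -3.1]
ee_rot: [-0.511, 0.487, 0.512, 0.49]
contact_force: [0.8, 7.4, 2.1]
gripper_width: 85.4
```

Emit:
arm_command --increments '[[[0, 0, 0], [0, -6, -1], 0], [[0, 0, 0], [0, -12, -1], 0], [[0, 0, 0], [0.3, -18, -1], 0], [[0, 0, 0], [0.5, -24, -1], 0], [[0, 0, 0], [0.5, -30, -1], 0]]'

```text
clock: 14.7
position: [605.2, 78.6, -3.2]
ee_rot: [-0.511, 0.486, 0.512, 0.491]
contact_force: [0.8, 8.3, 3.2]
gripper_width: 85.6
```

Emit:
arm_command --increments '[[[0, 0, 0], [0, -6, -1], 0], [[0, 0, 0], [0, -12, -1], 0], [[0, 0, 0], [0.3, -18, -1], 0], [[0, 0, 0], [0.5, -24, -1], 0], [[0, 0, 0], [0.5, -30, -1], 0]]'

```text
clock: 15.2
position: [606.4, 49.7, -3.3]
ee_rot: [-0.512, 0.485, 0.512, 0.491]
contact_force: [-0.8, 7.9, 3.3]
gripper_width: 85.3
```

```bash
python3 - <<'E'
from h import *
st()
p,d=shot('top','t12'); fit(p)
E
```

```text
t 15.2 pos [606.4  49.7  -3.3] F [-0.8  7.9  3.3] xax [ 0.006  0.006 -1.   ] jaw deg -177.3 j [ 0.35  0.61 -0.29 -0.01 -0.67 -0.29] w 85.3
rail frame: lead y -237 centre y -87 edge slopes [np.float64(0.0152), np.float64(-0.012)] x of edges at lead [np.float64(106.5), np.float64(-96.2)] at centre [np.float64(104.2), np.float64(-94.4)]
```

Emit:
arm_command --increments '[[[-0.2, 0.2, 0], [0, -6, -1], 0], [[-0.3, 0.3, -0.1], [0, -12, -1], 0], [[-0.3, 0.3, -0.2], [0.3, -18, -1], 0], [[-0.3, 0.3, -0.2], [0.5, -24, -1], 0], [[-0.3, 0.3, -0.2], [0.5, -30, -1], 0]]'

```text
clock: 15.75
position: [607.6, 19.8, -3.5]
ee_rot: [0.511, -0.488, -0.511, -0.49]
contact_force: [-0.8, 8.6, 2.8]
gripper_width: 85.7
```

Emit:
arm_command --increments '[[[0, 0, 0], [0, -6, -1], 0], [[0, 0, 0], [0, -12, -1], 0], [[0, 0, 0], [0.3, -18, -1], 0], [[0, 0, 0], [0.5, -24, -1], 0], [[0, 0, 0], [0.5, -30, -1], 0]]'

```text
clock: 16.25
position: [608.7, -9.1, -3.5]
ee_rot: [0.511, -0.487, -0.511, -0.49]
contact_force: [-0.5, 9.9, 5.0]
gripper_width: 85.6
```

Emit:
arm_command --increments '[[[0, 0, 0], [0, -6, -1], 0], [[0, 0, 0], [0, -12, -1], 0], [[0, 0, 0], [0.3, -18, -1], 0], [[0, 0, 0], [0.5, -24, -1], 0], [[0, 0, 0], [0.5, -29, -1], 0]]'

```text
clock: 16.75
position: [609.7, -37.0, -3.6]
ee_rot: [0.512, -0.487, -0.511, -0.491]
contact_force: [-0.4, 9.2, 4.5]
gripper_width: 85.8
```

```bash
python3 - <<'E'
from h import *
st()
p,d=shot('top','t13'); fit(p)
E
```

```text
t 16.75 pos [609.7 -37.   -3.6] F [-0.4  9.2  4.5] xax [ 0.005  0.003 -1.   ] jaw deg -177.41 j [ 0.2   0.61 -0.28 -0.   -0.67 -0.15] w 85.8
rail frame: lead y -325 centre y -175 edge slopes [np.float64(0.023), np.float64(-0.012)] x of edges at lead [np.float64(106.1), np.float64(-97.2)] at centre [np.float64(102.7), np.float64(-95.4)]
```

Another ~22 mm, slowing down, then retreat in +y.

Emit:
arm_command --increments '[[[0, 0, 0], [0.2, -7, 0], 0], [[0, 0, 0], [0.3, -14, 0], 0], [[0, 0, 0], [0.4, -20, 0], 0], [[0, 0, 0], [0.5, -24, 0], 0], [[0, 0, 0], [0.5, -25, 0], 0]]'

```text
clock: 17.3
position: [609.6, -62.4, -3.6]
ee_rot: [0.511, -0.487, -0.511, -0.491]
contact_force: [-0.3, 8.0, 1.6]
gripper_width: 85.3
```

```bash
python3 - <<'E'
from h import *
st()
p,d=shot('top','t14'); fit(p)
E
```

```text
t 17.3 pos [609.6 -62.4  -3.6] F [-0.3  8.   1.6] xax [ 0.004  0.004 -1.   ] jaw deg -177.45 j [ 0.16  0.61 -0.28 -0.   -0.68 -0.11] w 85.3
rail frame: lead y -349 centre y -199 edge slopes [np.float64(-0.0118), np.float64(0.007)] x of edges at lead [np.float64(100.8), np.float64(-95.8)] at centre [np.float64(102.6), np.float64(-96.9)]
```

Emit:
arm_command --increments '[[[0, 0, 0], [0, 8, 0], 0], [[0, 0, 0], [0, 22, 0], 0], [[0, 0, 0], [0, 38, 0], 0], [[0, 0, 0], [0, 40, 35], 0], [[0, 0, 0], [0, 40, 80], 0]]'

```text
clock: 17.85
position: [607.3, -21.1, 74.6]
ee_rot: [-0.51, 0.489, 0.513, 0.488]
contact_force: [1.0, -0.2, -0.2]
gripper_width: 85.5
```

Emit:
arm_command --increments '[[[0, 0, 0], [0, 0, 45], 0.3], [[0, 0, 0], [0, 0, 90], 1], [[0, 0, 0], [-15, 0, 130], 1], [[0, 0, 0], [-55, -10, 150], 1], [[0, 0, 0], [-100, -30, 150], 1]]'

```text
clock: 18.35
position: [508.5, -49.7, 227.9]
ee_rot: [0.512, -0.486, -0.512, -0.489]
contact_force: [0.1, -0.9, 0.4]
gripper_width: 12.3
```

Emit:
arm_command --increments '[[[0, 0, 0], [-25, -40, 0], 1], [[0, 0, 0], [-50, -80, 0], 1], [[0, 0, 0], [-70, -120, 0], 1], [[0, 0, 0], [-90, -160, 0], 1], [[0, 0, 0], [-105, -200, 0], 1]]'

```text
clock: 18.85
position: [402.0, -250.1, 228.1]
ee_rot: [0.513, -0.486, -0.512, -0.488]
contact_force: [1.4, -0.6, 0.2]
gripper_width: 0.1
```

```bash
python3 - <<'E'
from h import *
st()
p,d=shot('top','t15'); fit(p)
q,_=shot('side','s15')
cv2.imwrite('pics/f15.png',np.vstack([cv2.resize(p[140:300,320:500],(720,640))[:],]) if 0 else cv2.resize(p[130:300,320:520],None,fx=3,fy=3,interpolation=cv2.INTER_CUBIC))
cv2.imwrite('pics/s15c.png',cv2.resize(q[120:260,200:400],None,fx=3.8,fy=3.8,interpolation=cv2.INTER_CUBIC))
E
```

```text
t 18.85 pos [ 402.  -250.1  228.1] F [ 1.4 -0.6  0.2] xax [ 0.003  0.002 -1.   ] jaw deg -177.12 j [-0.21  0.13 -0.35 -0.   -1.09  0.27] w 0.1
rail frame: lead y -353 centre y -203 edge slopes [np.float64(-0.0118), np.float64(-0.2963)] x of edges at lead [np.float64(100.7), np.float64(-91.2)] at centre [np.float64(102.5), np.float64(-46.8)]
```

View pics/f15.png

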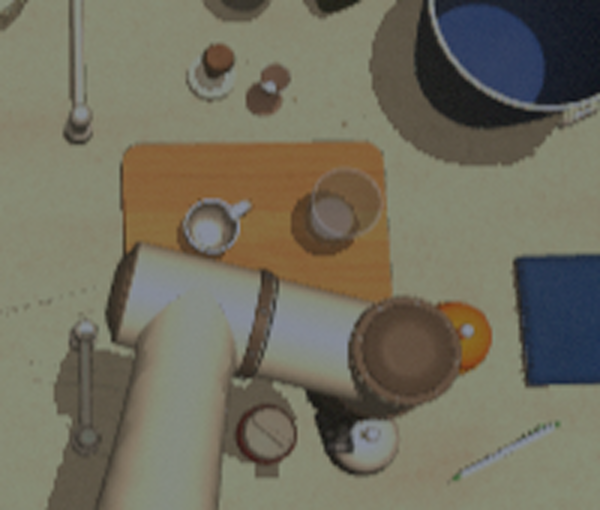

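Emit:
arm_command --increments '[[[0, 0, 0], [-7, -30, 0], 1], [[0, 0, 0], [-14, -60, 0], 1], [[0, 0, 0], [-21, -90, -35], 1], [[0, 0, 0], [-21, -90, -80], 1], [[0, 0, 0], [-21, -90, -128], 1]]'

```text
clock: 19.45
position: [381.1, -342.1, 99.0]
ee_rot: [0.511, -0.488, -0.51, -0.49]
contact_force: [-0.0, -0.3, -0.2]
gripper_width: -0.1
```

Emit:
arm_command --increments '[[[0, 0, 0], [0, 0, -5], 1], [[0, 0, 0], [0, 0, -10], 1], [[0, 0, 0], [0, 0, -15], 1], [[0, 0, 0], [0, 0, -15], 1], [[0, 0, 0], [0, 0, -15], 1]]'

```text
clock: 19.95
position: [382.2, -342.4, 85.7]
ee_rot: [0.513, -0.488, -0.509, -0.49]
contact_force: [-0.9, 0.1, 0.6]
gripper_width: 0.2
```

```bash
python3 - <<'E'
from h import *
st()
q,_=shot('side','s16'); print(w2px('side',(381,-340,66)))
cv2.imwrite('pics/s16c.png',cv2.resize(q[110:185,270:370],None,fx=7,fy=7,interpolation=cv2.INTER_CUBIC))
E
```

```text
t 19.95 pos [ 382.2 -342.4   85.7] F [-0.9  0.1  0.6] xax [ 0.007 -0.001 -1.   ] jaw deg -177.48 j [-0.41  0.36 -0.46 -0.   -0.75  0.46] w 0.2
[319.92929277 148.63912723]
```

View pics/s16c.png

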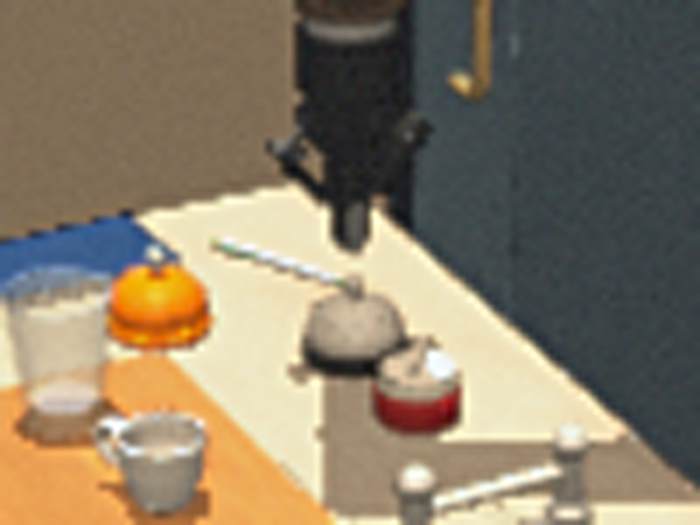

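Emit:
arm_command --increments '[[[0, 0, 0], [-1, 2, -5], 1], [[0, 0, 0], [-1, 2, -10], 1], [[0, 0, 0], [-1, 2, -14], 1], [[0, 0, 0], [-1, 2, -18], 1], [[0, 0, 0], [-1, 2, -20], 1]]'

```text
clock: 20.5
position: [380.7, -340.3, 64.9]
ee_rot: [0.512, -0.488, -0.509, -0.49]
contact_force: [-0.9, 1.1, 1.3]
gripper_width: 0.1
```

Emit:
arm_command --increments '[[[0, 0, 0], [0, 0, -1], 1], [[0, 0, 0], [0, 0, -2], 1], [[0, 0, 0], [0, 0, -3], 1], [[0, 0, 0], [0, 0, -3], 1], [[0, 0, 0], [0, 0, -3], 1]]'

```text
clock: 21.0
position: [380.7, -340.3, 62.5]
ee_rot: [0.512, -0.488, -0.509, -0.49]
contact_force: [-0.9, 1.4, 5.7]
gripper_width: -0.1
```

Emit:
arm_command --increments '[[[0, 0, 0], [0, 0, -1], 1], [[0, 0, 0], [0, 0, -2], 1], [[0, 0, 0], [0, 0, -2], 1], [[0, 0, 0], [0, 0, -2], 1], [[0, 0, 0], [0, 0, -2], 1]]'

```text
clock: 21.5
position: [380.8, -340.3, 61.6]
ee_rot: [0.513, -0.488, -0.509, -0.49]
contact_force: [-2.7, 1.8, 8.3]
gripper_width: 0.1
```

Emit:
arm_command --increments '[[[0, 0, 0], [0, 0, 5], 1], [[0, 0, 0], [0, 0, 15], 1], [[0, 0, 0], [0, 0, 40], 1], [[0, 0, 0], [0, 0, 80], 1], [[0, 0, 0], [0, 0, 120], 1]]'

```text
clock: 22.0
position: [380.3, -340.2, 182.8]
ee_rot: [0.512, -0.488, -0.51, -0.49]
contact_force: [0.6, 0.1, -0.3]
gripper_width: 0.1
```

Emit:
arm_command --increments '[[[0, 0, 0], [-10, -40, 20], 1], [[0, 0, 0], [-20, -80, 40], 1], [[0, 0, 0], [-30, -120, 40], 1], [[0, 0, 0], [-40, -160, 40], 1], [[0, 0, 0], [-50, -190, 40], 1]]'

```text
clock: 22.5
position: [329.6, -532.3, 223.1]
ee_rot: [0.512, -0.488, -0.509, -0.49]
contact_force: [0.7, 0.4, -0.1]
gripper_width: 0.1
```

```bash
python3 - <<'E'
from h import *
st()
p,d=shot('top','t17'); fit(p); print(board(p))
cv2.imwrite('pics/f17.png',cv2.resize(p[130:300,320:520],None,fx=3,fy=3,interpolation=cv2.INTER_CUBIC))
E
```

```text
t 22.5 pos [ 329.6 -532.3  223.1] F [ 0.7  0.4 -0.1] xax [ 0.005 -0.001 -1.   ] jaw deg -177.53 j [-0.76  0.39 -0.   -0.   -1.17  0.8 ] w 0.1
rail frame: lead y -350 centre y -200 edge slopes [np.float64(-0.0118), np.float64(0.0055)] x of edges at lead [np.float64(100.8), np.float64(-95.9)] at centre [np.float64(102.6), np.float64(-96.7)]
((611.2422485351562, -223.34913635253906), (198.1565704345703, 298.4035339355469), 1.785355567932129)
```

View pics/f17.png

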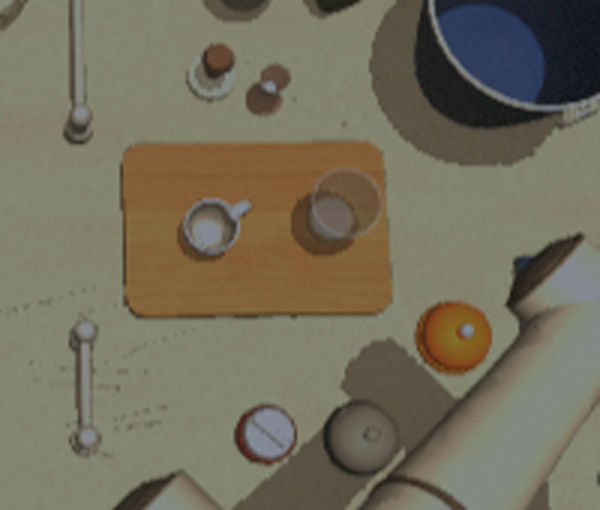

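The picture shows the board at (257,228), with its back end clear of the posts. The cup (210,226) and glass (335,212) stand on it, and the bell (362,436) and timer (266,434) have not moved. I'm handing in.

```bash
python3 -c "
from h import *
print(arm.job_done())"
```

```text
the job is handed in; nothing more can be done
None
```

I pushed the board sideways into line with the gap, then lengthwise through it with the open fingers. After backing off I rang the steel bell once with shut fingers and handed in at about 22.5 s. No verdict was reported.

- **Board:** in the last picture its centre is about 200 mm beyond the line of the posts, inside the 172 to 280 mm allowed. It is square to the rail to about 0.01 rad.
- **Cup and glass:** both look upright on the board, and the fingers never went near them. I did not measure their heights or speeds.
- **Bell:** the press went to z = 61.6 mm at 8.3 N, enough to push the button right down. The bell looks unmoved and the arm was clear of everything afterwards, with no contact force. I did not measure whether the button was back up.
- **Bystanders:** the timer, tamper, jigger and the orange look-alike look unmoved. The tongs were outside the last crop, and nothing went near them on the low moves.
- **Disagreement:** while pushing, the line fits to the board's two long edges differed by up to about 0.035 rad, and they put the board 3 to 5 mm off the gap's middle. With only 5 mm to spare each side, I went by an enlarged picture and the absence of side force, and the board passed without catching.

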